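# Pack a soap and mirror gift box

### The arm

A 6-joint arm with a two-finger parallel gripper is mounted at the origin on a cart in front of the work surface, level with it; the furniture and walls round the work are solid. World frame = base frame: x ahead of the robot, y to its left, z up, the work surface at z = 0. Lengths are in m, angles in degrees, forces in N, time in s.
With the tool pointing down it reaches from about 0.25 to 0.725 m from the base axis. Payload 9.7 kg.
Tool frame: the origin (TCP) lies midway between the tips of the shut fingers; the grasp point (between the pads) lies bot.hold_point_z behind it (bot.hold_point_z is the distance from the TCP to the grasp point, in m); z points along the fingers, y is the line along which they close (so a half turn about z gives the same grasp; the last joint's range is limited). The gripper opens to 85 mm and grips with 20 to 120 N. Pads are 22 mm wide; open, the fingers measure 114 mm over their backs; the gripper's body (76 mm by 85 mm) begins 54 mm behind the grasp point. The pads swing forward as they close: fully open they stand 13 mm farther back than shut.
Start: joints at [76.719, 4.979, 10.078, 95.1, 0, 90], TCP at [0.126, 0.535, 0.201] pointing down, gripper open.
Joint ranges: [-179.16, 179.16], [-48.56, 103.87], [-65.8, 70.77], [-126.05, 130.52], [-82.76, 87.17], [-180, 180]. Speed limits (degrees/s): [127.2, 127.2, 147.25, 180, 180, 180].

### API

Orientations are given as [roll, pitch, yaw] about the fixed x, y, z axes, in that order (R = Rz(yaw) Ry(pitch) Rx(roll)).
In Python, from workcell import bot, camera, camera_model, ticket gives the robot as it stands.
- The arm moves only by the tool send_rows, never from a script. Its argument "targets" is text: rows parted by semicolons, each of 5 numbers parted by spaces: the shift along the tool's x, y, z in mm, then the turn about the tool's z in degrees, then the closure in counts, from 0 (fully open) to 255 (shut). A call has 1 to 20 rows; each row is the pose to reach, as a shift and turn from the pose commanded when the call began, along the tool's axes at that moment; what a row does not reach only later rows make up. A row lasts 1/8 s, in which the tool goes at most 62.5 mm and 10.7 degrees, less where a joint would pass 70% of its speed; a pose out of reach is approached as far as the arm can. A call with a gripper value outside its range is refused whole. The fingers move at their own pace and stop on an object; "newtons" is the grip in N (left out, the last holds). Time passes only in rows, so rows that repeat a pose let the fingers close. It gives the time, the measured TCP pose, the force, the opening and the grip force at its end, in the units of the state.
- bot.get_obs(): the state, without advancing time (a new reading comes with each control period).
- camera(name): name is "scene" or "top"; returns the picture (480x640x3 uint8, blue, green, red); there is no depth.
- camera_model(name): a dict with "K" (3x3 intrinsics, pixels), "dist_coeffs" ([k1, k2, p1, p2, k3] as OpenCV has them; the pictures are not rectified), "pose" (4x4, takes a point from camera to world coordinates). Camera axes: x right, y down, z forward; pixel columns grow to the right and rows downward; lengths in m; the calibration is good to about 2 mm. A picture is of the moment at which its call begins. camera_model takes no time and is no camera call.
- ticket.job_done(): hands the job in; it is judged then, once.
The state is a dict: "time": time; "q": joint angles; "qd": joint speeds; "joint_efforts": joint torques, N m; "ee_pos": TCP position; "tcp_rot": TCP orientation; "wrist_force": force on the tool from outside, world axes, zero at the start; "torque": the same for the moment, N m; "opening": finger opening in m; "grasp_force": force on a finger pad.
Only numpy, scipy, OpenCV 4.12 (cv2) and the standard library are available. Lean on these libraries where they do the work, as an engineer would, in place of code of your own. Each camera call takes 0.05 s, during which the arm holds its last target. There are 200 camera calls.

### The job

Finish packing the wooden slide-lid gift box: slide its cover right back, fold the pocket mirror shut and lay it flat in the middle tray, lay the oblong soap carton flat in the long end tray, then slide the cover fully home. Let go of everything, and leave the other goods where they stand.

Things in the scene. Friction and masses are not known exactly. Their poses are not given: they have to be found in the camera images.
- gift_box: Pale wooden slide-lid box, fixed, 130 (x) x 238 (y) x 46 mm high; origin: centre of underside. Cover slides out to local +y (pull-bar end). Inner width 112 mm in x, floor 5 mm thick, cover's underside 36 mm above the table. From -y to +y: long tray 84 mm in y, middle tray 76, short tray 50 (stays covered and empty), parted by dividers 6 mm thick, 21 mm above the floor.
- long_tray (a point): Centre of the floor of the long end tray, for the soap carton; axes as the box. Tray 112 (x) x 84 (y) mm: room for fingers only on the two x sides.
- middle_tray (a point): Centre of the floor of the middle tray, for the folded mirror; axes as the box. Tray 112 (x) x 76 (y) mm: room for fingers only on the two x sides.
- cover (a joint): How far the cover has slid out, m: 0 = fully home against the closed end, 0.168 = right back against its stop, long and middle tray uncovered. About 1.2 N of friction; stays where left. Cover 118 x 226 x 4.5 mm, its top 40.5 mm above the table, 5.5 mm below the rims of the sides.
- cover_pull (a point): Centre of the dark wooden pull bar on the cover, 46 mm in box x, 10 mm in box y (the way it slides), 14 mm high, standing on the cover's top, this point 47.5 mm above the table. Moves with the cover; axes as the box.
- mirror_center (a point): Walnut folding pocket mirror, loose, 100 g: two leaves of 66 (local x) x 60 (local y) x 8 mm, hinged along local y. The base leaf lies on the table, glass up; this point is the centre of its top face, 8 mm above its underside: the centre of the whole mirror when folded (then 70 x 60 x 16 mm with the hinge). z up.
- mirror_hinge (a point): Middle of the mirror's hinge line, 34.5 mm from mirror_center towards mirror local +x; axes as mirror_center.
- mirror_leaf (a joint): Angle of the mirror's upper leaf, rad: 0 = folded shut on the base leaf, 1.57 = standing upright at the hinge, more = leaning away from the base. The hinge is stiff: the leaf stays at any angle until it is pushed (about 0.3 N at its edge) and must be pressed all the way down.
- soap_center (a point): Centre of the oblong flat soap carton, loose, 56 (local x) x 78 (local y) x 26 mm, lying flat, z up, 120 g. Pinch it across its 56 mm.
- tin: Bystander: low round tin, 74 mm across, 32 mm high. Origin: centre of underside.
- mist: Bystander: small bottle lying on its side, 72 (local x) x 27 x 26 mm. Origin: centre of underside.
- balm: Bystander: small square box 50 x 50 x 22 mm. Origin: centre of underside.
- bottle: Bystander: upright round bottle 50 x 63 mm, 171 mm high. Origin: centre of underside.
- kraft: Bystander: squat carton 66 x 72 mm, 60 mm high. Origin: centre of underside.
- carton: Bystander: upright carton 52 x 66 mm, 124 mm high. Origin: centre of underside.
- display (a point): Near right-hand foot of the fixed display of upright cartons, up to 185 mm high, in the middle of the table. World axes. It lies behind and left of this point: its front line runs left (+y) from here, in places 22 mm nearer the robot; nothing of it is further right than here in the next 0.2 m back (+x). A fixed chest and tube, up to 216 mm high, start 0.21 m behind this point, on the right.
There are look-alikes about, which are no part of the job. What is shaped like the part that bears mirror_center but pink or red is not meant.

How it is judged (in metres and radians):
On the way, in this order (a step that is already met when the one before it is completed fails the run):
1. the cover has been slid back far enough to uncover the trays (value of joint cover above 0.13 m), for 0.2 s.
2. the folded mirror and the soap lie in their trays (value of joint mirror_leaf below 0.12 rad and horizontal distance between mirror_center and middle_tray below 0.03 m and z of mirror_center in the frame of gift_box below 0.017 m and horizontal distance between soap_center and long_tray below 0.03 m and z of soap_center in the frame of gift_box below 0.022 m), for 0.2 s.
At the end, for the whole second after the job is handed in: The cover is within 5 mm of fully home; under it the mirror, folded to less than 0.12 rad, lies flat on the floor of the middle tray and the soap carton flat on the floor of the long tray (centres within 30 mm of the trays' centres in plan, and within 4 mm of their resting heights) (all of step 2 and value of joint cover below 0.005 m); the robot touches nothing.
It fails at once if one of the other goods is shoved more than 30 mm or tipped over (distance of any of tin, mist, balm, kraft, bottle, carton from where it was at the start of the episode above 0.03 m or angle between any of bottle, carton's own z axis and vertical above 0.6 rad).
It also fails if it takes over 72 s, if anything falls off the work surface, if the arm or the gripper's body presses on something with over 40 N, if the wrist force passes 120 N, or if a joint passes its speed limit or range.

## Working session

There is one attempt and no reset: what is moved stays moved. The work goes in short steps, Python scripts to look and compute and a tool call to move; the robot and the scene stay as the last step left them, time stands still between calls to the robot, and variables do not carry over. Pictures are saved under pics/ and viewed, at most 13 in all, crops included, and the job is handed in when it is done.

Besides the shell and the picture viewer there is one more tool, called after "Request:" as name(argument=value, ...) on one line, values as JSON. send_rows: Moves the arm, as the interface text tells. Its arguments: {"type":"object","properties":{"targets":{"type":"string"},"newtons":{"type":"number"}},"required":["targets"]}

```bash
mkdir -p pics; ls
python3 - <<'E'
from workcell import bot,camera,camera_model
import cv2
for n in("scene","top"):
    cv2.imwrite(f"pics/{n}0.png",camera(n)); m=camera_model(n); print(m)
print(bot.get_obs(),bot.hold_point_z)
E
```

```text
pics
{'K': array([[508.40375228,   0.        , 320.25060325],
       [  0.        , 508.40375228, 243.26061267],
       [  0.        ,   0.        ,   1.        ]]), 'dist_coeffs': array([-0.14555631,  0.        ,  0.        ,  0.        ,  0.        ]), 'pose': array([[ 0.82749968, -0.25780818,  0.49877772, -0.02557862],
       [-0.56119183, -0.40754462,  0.7203965 , -0.87378124],
       [ 0.01755006, -0.87603786, -0.48192289,  0.6167726 ],
       [ 0.        ,  0.        ,  0.        ,  1.        ]])}
{'K': array([[541.84350632,   0.        , 312.15013036],
       [  0.        , 541.84350632, 240.96618482],
       [  0.        ,   0.        ,   1.        ]]), 'dist_coeffs': array([0.02084407, 0.        , 0.        , 0.        , 0.        ]), 'pose': array([[-0.46465635, -0.71940122,  0.51629097, -0.27674981],
       [-0.88541037,  0.36959427, -0.28186621,  0.41637674],
       [ 0.0119567 , -0.5881003 , -0.80869962,  1.37552127],
       [ 0.        ,  0.        ,  0.        ,  1.        ]])}
{'time': 0.1, 'q': array([ 7.67182784e+01,  5.00906369e+00,  1.00398469e+01,  9.50986751e+01,
       -5.64922389e-04,  8.99992342e+01]), 'qd': array([-0.06122306, -0.12965806,  0.16587241,  0.07081792,  0.02739186,
       -0.03333636]), 'joint_efforts': array([-1.00266203e-03, -5.21562195e+01,  4.65653694e+01,  1.60168251e-02,
        1.44355448e-05,  7.30608960e-07]), 'ee_pos': array([0.12630724, 0.53506611, 0.20075092]), 'tcp_rot': array([-1.79932108e+02,  5.64014605e-04,  1.66719045e+02]), 'wrist_force': array([-0.39638263, -0.93648068, -0.58424375]), 'torque': array([ 0.07949752, -0.02533214,  0.0493081 ]), 'grasp_force': 0.0, 'opening': 0.08522751124021818} 0.0187
```

View pics/scene0.png

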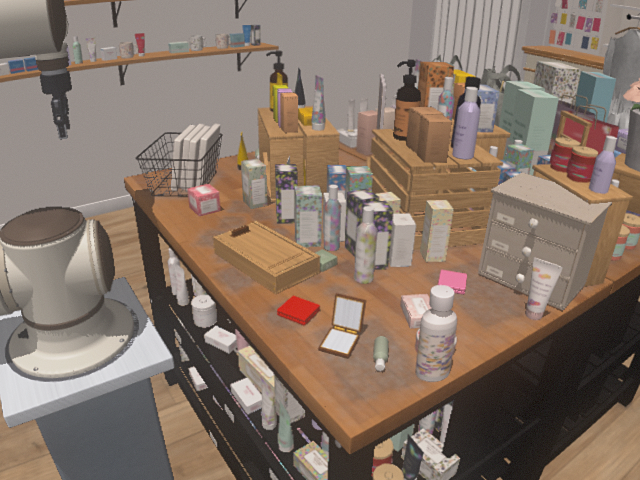

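View pics/top0.png

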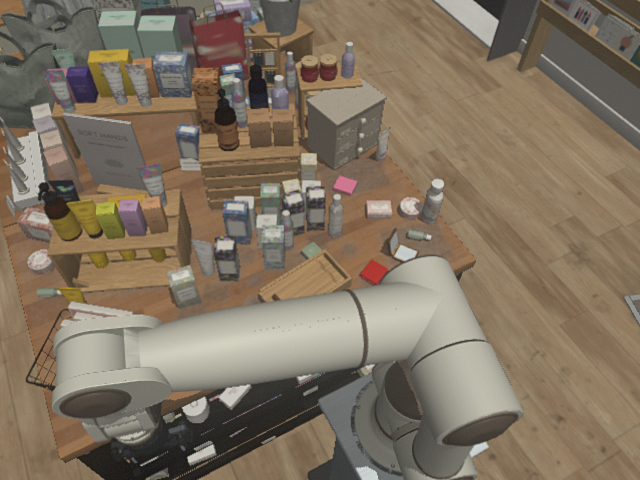

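Candidates for the mirror:
- Walnut open mirror: scene (345,325), top (403,250). This matches the description.
- Red one: scene (298,310). Pink one: scene (452,281). Neither is meant.

Candidates for the soap:
- Flat carton: scene (416,310), top (379,208).
- Pinkish box: scene (205,200), top (40,222).

The box is at scene (265,255), with its pull bar at (238,231). I'll check these in one close crop.

Run:
```python
import cv2,numpy as np
s=cv2.imread("pics/scene0.png");t=cv2.imread("pics/top0.png")
f=lambda im,x,y,w,h,k:cv2.resize(im[y:y+h,x:x+w],None,fx=k,fy=k,interpolation=cv2.INTER_CUBIC)
a=f(s,270,255,200,130,4)   # 800x520? -> scaled
a=cv2.resize(s[260:380,270:470],(500,300),interpolation=cv2.INTER_CUBIC) # k2.5
b=cv2.resize(s[215:295,205:325],(300,200),interpolation=cv2.INTER_CUBIC) # 2.5
c=cv2.resize(t[180:300,250:450],(500,300),interpolation=cv2.INTER_CUBIC)
d=cv2.resize(s[175:225,180:280],(300,150),interpolation=cv2.INTER_CUBIC)
o=np.zeros((600,800,3),np.uint8);o[:300,:500]=a;o[:200,500:]=b;o[300:,:500]=c;o[300:450,500:]=d
cv2.imwrite("pics/c1.png",o)
```

```text
(no output)
```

View pics/c1.png

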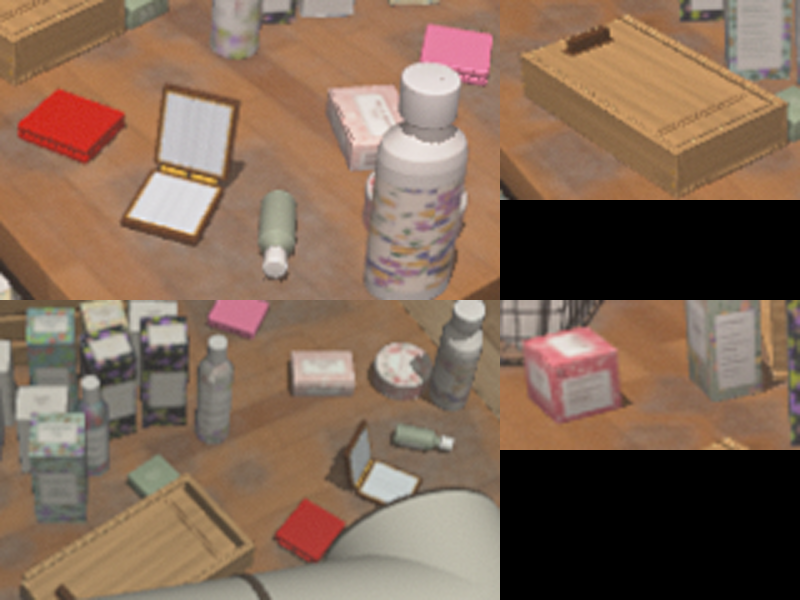

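The soap is the flat pink/white carton: scene about (416,310), top about (379,208). The squat pink cube is the kraft, and the mirror is the walnut one. Next I'll cast rays.

```bash
cat > h.py <<'E'
import numpy as np,cv2
from workcell import bot,camera,camera_model
def ray(n,px):
    m=camera_model(n);u=cv2.undistortPoints(np.array(px,float).reshape(-1,1,2),m["K"],m["dist_coeffs"])[:,0]
    return m["pose"][:3,3],np.c_[u,np.ones(len(u))]@m["pose"][:3,:3].T
def plane(n,px,z):
    c,d=ray(n,px);return c+d*((z-c[2])/d[:,2])[:,None]
def proj(n,P):
    m=camera_model(n);T=np.linalg.inv(m["pose"])
    return cv2.projectPoints(np.array(P,float).reshape(-1,1,3),T[:3,:3],T[:3,3],m["K"],m["dist_coeffs"])[0][:,0]
def rel(x,y,z):
    "shift in tool axes (mm) from the commanded pose to the world point for the TCP"
    from scipy.spatial.transform import Rotation as R
    o=bot.get_obs();return np.round(R.from_euler("xyz",o["tcp_rot"],degrees=True).inv().apply(np.array([x,y,z])-o["ee_pos"])*1000,1)
E
python3 - <<'E'
from h import *
np.set_printoptions(precision=4,suppress=True)
A=lambda p:np.array(p)/2.5+[270,260]
B=lambda p:(np.array(p)-[500,0])/2.5+[205,215]
C=lambda p:(np.array(p)-[0,300])/2.5+[250,180]
print("box scene L,back,R,near",plane("scene",B([(522,57),(627,17),(787,103),(678,160)]),.046)[:,:2])
print("box top L,far,R",plane("top",C([(22,587),(188,477),(253,545)]),.046)[:,:2])
print("bar scene",plane("scene",B([(567,42),(609,27)]),.0545)[:,:2])
print("mir scene hL,hR,nL,nR",plane("scene",A([(160,170),(222,181),(124,220),(195,238)]),.008)[:,:2])
print("mir top",plane("top",C([(374,460),(421,481),(355,483),(398,502)]),.008)[:,:2])
print("soap top",plane("top",C([(297,351),(352,351),(354,381),(294,381)]),.026)[:,:2])
print("soap scene",plane("scene",A([(330,87),(352,134)]),.026)[:,:2])
print("leaf top scene",ray("scene",A([(166,88),(240,100)])),"top",ray("top",C([(360,422),(348,470)])))
print("tin top",plane("top",C([(401,362)]),.032),"bottle",plane("scene",A([(405,290)]),0),"red",plane("scene",A([(72,120)]),.016),"mist",plane("scene",A([(278,190),(275,275)]),.013),"balm top",plane("top",C([(153,475)]),.022))
E
```

```text
box scene L,back,R,near [[ 0.3666  0.1368]
 [ 0.4909  0.159 ]
 [ 0.5308 -0.0695]
 [ 0.4024 -0.0986]]
box top L,far,R [[ 0.4744  0.1744]
 [ 0.5219 -0.0649]
 [ 0.4031 -0.086 ]]
bar scene [[0.4096 0.1267]
 [0.458  0.1336]]
mir scene hL,hR,nL,nR [[ 0.4378 -0.2564]
 [ 0.4695 -0.293 ]
 [ 0.382  -0.2897]
 [ 0.4135 -0.3337]]
mir top [[ 0.4615 -0.2971]
 [ 0.4082 -0.3311]
 [ 0.4429 -0.2571]
 [ 0.3951 -0.2885]]
soap top [[ 0.6452 -0.2944]
 [ 0.6124 -0.3583]
 [ 0.5687 -0.3334]
 [ 0.6038 -0.2648]]
soap scene [[ 0.6046 -0.2625]
 [ 0.5755 -0.3204]]
leaf top scene (array([-0.0256, -0.8738,  0.6168]), array([[ 0.4987,  0.6608, -0.571 ],
       [ 0.5446,  0.6241, -0.5784]])) top (array([-0.2767,  0.4164,  1.3755]), array([[ 0.4623, -0.4238, -0.7937],
       [ 0.4409, -0.4029, -0.8146]]))
tin top [[ 0.5639 -0.4012  0.032 ]] bottle [[ 0.5084 -0.4516  0.    ]] red [[ 0.4098 -0.1744  0.016 ]] mist [[ 0.4939 -0.3293  0.013 ]
 [ 0.4329 -0.3991  0.013 ]] balm top [[ 0.5585 -0.037   0.022 ]]
```

Run:
```python
from h import *
print(rel(.434,.130,.2),rel(.434,.130,.07))
```

```text
[-392.5 -323.5    1.1] [-392.5 -323.4  131.1]
```

Request:
send_rows(targets="-60 -50 0 -4 150;-120 -100 0 -10 150;-180 -150 0 -16 150;-240 -200 0 -23 150;-300 -250 0 -23 150;-350 -290 0 -23 150;-392 -323 10 -23 150;-392 -323 50 -23 150;-392 -323 100 -23 150;-392 -323 115 -23 150;-392 -323 115 -23 150;-392 -323 115 -23 150", newtons=20)

```text
time: 1.6
ee_pos: [0.4343, 0.132, 0.0886]
tcp_rot: [180.0, 0.2, -170.2]
wrist_force: [-0.5, 0.3, 0.1]
opening: 0.0356
grasp_force: 0.0
```

Run:
```python
from h import *
a=camera("scene");t=camera("top")
o=np.vstack([np.hstack([cv2.resize(a[170:290,180:340],(640,480),interpolation=cv2.INTER_CUBIC)])])
cv2.imwrite("pics/c2.png",o);cv2.imwrite("pics/t2.png",t)
ob=bot.get_obs();print(ob["ee_pos"],ob["tcp_rot"],ob["opening"],ob["q"])
```

```text
[0.43439472 0.13189283 0.08841503] [ 1.79976378e+02  1.69476659e-01 -1.70200790e+02] 0.0348292972481546 [ 1.68878168e+01 -9.14115540e+00 -1.61143276e+01  8.28557315e+01
  2.52740403e-03  7.08857537e+00]
```

View pics/c2.png

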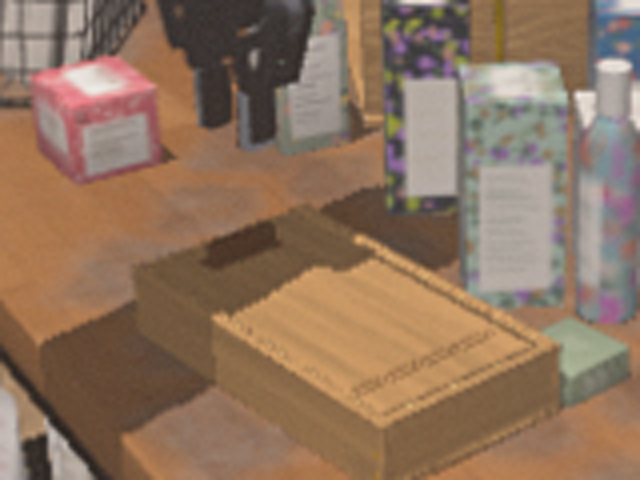

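Request:
send_rows(targets="0 0 20 0 150;0 0 35 0 150;0 0 43 0 150;0 0 43 0 150;0 0 43 0 255;0 0 43 0 255;0 0 43 0 255;0 0 43 0 255;0 0 43 0 255", newtons=20)

```text
time: 2.82
ee_pos: [0.4337, 0.1309, 0.0435]
tcp_rot: [-180.0, 0.0, -170.3]
wrist_force: [0.1, -0.2, -0.6]
opening: 0.0002
grasp_force: 0.0
```

Run:
```python
from h import *
a=camera("scene")
cv2.imwrite("pics/c3.png",cv2.resize(a[180:290,190:320],(650,550),interpolation=cv2.INTER_CUBIC))
print(proj("scene",[[.434,.1309,.0435]]))
```

```text
[[240.48402293 232.65944752]]
```

View pics/c3.png

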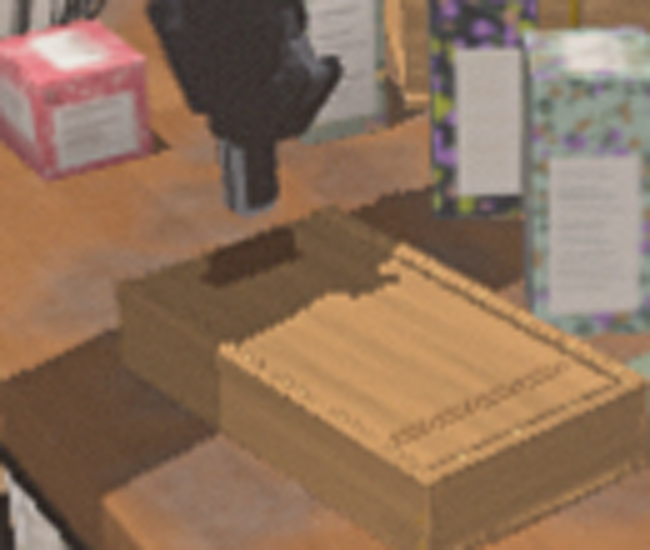

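Run:
```python
from h import *
print(proj("scene",[[.126,.535,.2],[.4344,.1319,.0884],[.4344,.1319,.1014],[.434,.131,.06],[.434,.131,.05]]))
c,d=ray("scene",[[240,222]]); print([c+d[0]*((z-c[2])/d[0,2]) for z in(.0435,.05,.06)])
ob=bot.get_obs();print(ob["ee_pos"],ob["q"],ob["wrist_force"],ob["opening"])
t=camera("top");cv2.imwrite("pics/t3.png",t);s=camera("scene");print(proj("top",[[.434,.131,.0435]]))
cv2.imwrite("pics/s3.png",np.hstack([cv2.resize(t[200:380,220:400],(400,400)),cv2.resize(s[190:270,200:280],(400,400))]))
```

```text
[[ 67.36679391 149.95932639]
 [239.3883658  215.79060918]
 [239.07920852 210.85806338]
 [240.0768596  226.58172492]
 [240.31272344 230.26453534]]
[array([0.45880052, 0.18392512, 0.0435    ]), array([0.45330843, 0.17193241, 0.05      ]), array([0.44485906, 0.15348209, 0.06      ])]
[0.43364869 0.13084957 0.04338961] [ 1.67914032e+01 -8.47909033e+00 -2.05197166e+01  7.79611047e+01
 -9.92714018e-04  7.07423284e+00] [ 0.40901513 -0.3934719  -0.37450384] 6.545891131808408e-06
[[278.90730183 300.18622925]]
```

View pics/s3.png

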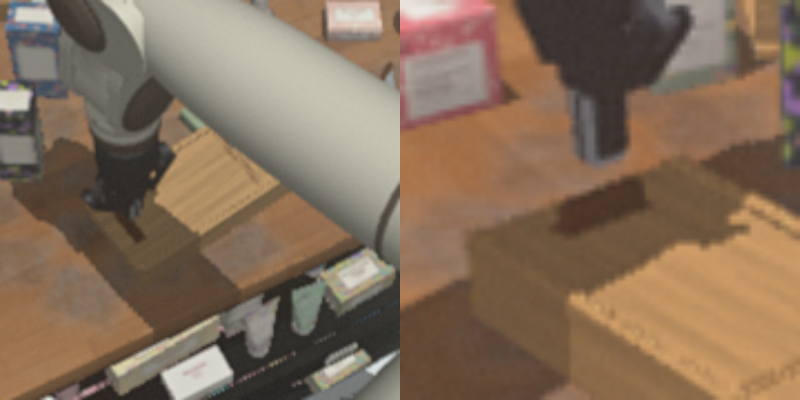

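The images show the real fingertips about 27 mm above the reported TCP, so they closed above the bar. I'll reopen, go lower and grip again.

Request:
send_rows(targets="0 0 0 0 150;0 0 0 0 150;0 0 0 0 150;0 0 10 0 150;0 0 20 0 150;0 0 25 0 150;0 0 25 0 255;0 0 25 0 255;0 0 25 0 255;0 0 25 0 255", newtons=20)

```text
time: 4.22
ee_pos: [0.4335, 0.1309, 0.0183]
tcp_rot: [180.0, -0.0, -170.3]
wrist_force: [-1.0, 0.8, -2.9]
opening: 0.009
grasp_force: 23.2
```

Request:
send_rows(targets="0 10 0 0 255;0 30 0 0 255;0 55 0 0 255;0 80 0 0 255;0 105 0 0 255;0 130 0 0 255;0 150 0 0 255;0 162 0 0 255;0 167 0 0 255;0 167 0 0 255;0 167 0 0 255")

```text
time: 5.6
ee_pos: [0.4072, 0.2924, 0.0183]
tcp_rot: [-179.5, 0.2, -170.4]
wrist_force: [10.8, -20.5, -0.6]
opening: 0.0089
grasp_force: 23.4
```

Request:
send_rows(targets="0 -3 0 0 150;0 -3 0 0 150;0 -3 0 0 150;0 -3 -60 0 150;0 -3 -120 0 200;0 -20 -165 0 255;0 -80 -165 10 255;-2 -140 -165 20 255;-4 -200 -165 30 255;-4 -260 -165 40 255;-5 -320 -165 50 255;-6 -380 -165 60 255;-7 -440 -165 66 255;-8 -500 -165 66 255;-8 -546 -160 66 255;-8 -546 -120 66 255;-8 -546 -75 66 255;-8 -546 -75 66 255;-8 -546 -75 66 255")

```text
time: 7.98
ee_pos: [0.5063, -0.2413, 0.0953]
tcp_rot: [179.9, 0.1, 123.7]
wrist_force: [0.0, 0.2, -0.1]
opening: 0.0003
grasp_force: 0.0
```

Run:
```python
from h import *
t=camera("top");s=camera("scene")
cv2.imwrite("pics/s4.png",s);cv2.imwrite("pics/t4.png",t)
o=np.zeros((600,800,3),np.uint8)
o[:,:400]=cv2.resize(t[180:360,230:350],(400,600),interpolation=cv2.INTER_CUBIC)  #k 3.333
o[:300,400:]=cv2.resize(s[200:305,195:335],(400,300),interpolation=cv2.INTER_CUBIC) #k 2.857
o[300:,400:]=cv2.resize(s[260:365,300:440],(400,300),interpolation=cv2.INTER_CUBIC)
cv2.imwrite("pics/c4.png",o)
ob=bot.get_obs();print(ob["ee_pos"],ob["tcp_rot"],ob["opening"])
```

```text
[ 0.50674128 -0.24160679  0.09593405] [1.79894888e+02 1.71439098e-01 1.23744006e+02] -6.386454455781428e-05
```

View pics/c4.png

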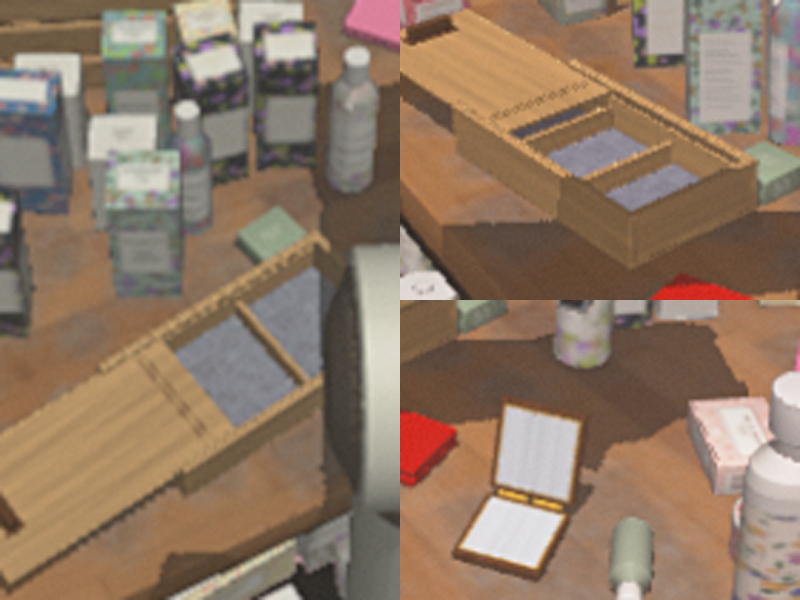

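Run:
```python
from h import *
np.set_printoptions(precision=4,suppress=True)
s=cv2.imread("pics/s4.png")
for z in(.096,.123):print(proj("scene",[[.5065,-.2415,z]]),proj("top",[[.5065,-.2415,z]]))
g=cv2.cvtColor(s,cv2.COLOR_BGR2GRAY);u,v=map(int,proj("scene",[[.5065,-.2415,.123]])[0])
for r in range(v-25,v+20,3):print(r,''.join('#' if x<70 else '.' for x in g[r,u-30:u+30]))
S=lambda p:(np.array(p)-[400,0])/(400/140)+[195,200]
T=lambda p:np.array(p)/(10/3)+[230,180]
print("div scene",plane("scene",S([(590,182),(670,147)]),.026)[:,:2],"div top",plane("top",T([(240,304),(304,382)]),.026)[:,:2])
print("rim scene near,right",plane("scene",S([(630,232),(757,158)]),.046)[:,:2],"top far",plane("top",T([(322,237)]),.046)[:,:2])
print("cover edge scene",plane("scene",S([(510,133),(607,93)]),.0405)[:,:2],"top",plane("top",T([(163,340),(232,432)]),.0405)[:,:2])
print("bar top",plane("scene",S([(404,32),(455,20)]),.0545)[:,:2])
```

```text
[[360.1189 275.312 ]] [[379.964  222.9053]]
[[360.9238 263.2304]] [[380.9989 217.2886]]
238 ................#.#######################...................
241 ....................####################....................
244 .................#...#################......................
247 ................##.....##..########.........................
250 ...................#.......#######..........................
253 ...........................#######........................#.
256 ...........................#######..........................
259 ..........................########..........................
262 .........................................................#..
265 ....................................................#.......
268 ................................................###.........
271 ............................................................
274 ............................................................
277 ............................................................
280 ............................................................
div scene [[0.421  0.0011]
 [0.5027 0.0149]] div top [[0.5006 0.0241]
 [0.4042 0.0114]]
rim scene near,right [[ 0.3971 -0.105 ]
 [ 0.5333 -0.0664]] top far [[ 0.519  -0.0681]]
cover edge scene [[0.3917 0.0822]
 [0.4923 0.1015]] top [[0.4898 0.1044]
 [0.382  0.0921]]
bar top [[0.3815 0.2813]
 [0.4314 0.2803]]
```

Request:
send_rows(targets="0 0 40 0 255;0 0 62 0 255;0 0 62 0 255;0 -15 62 0 255;0 -28 61 0 255;0 -38 60 0 255;0 -48 59 0 255;0 -58 60 0 255;0 -67 63 0 255;0 -75 67 0 255;0 -81 71 0 255;0 -87 76 0 255;0 -92 82 0 255;0 -96 88 0 255;0 -100 95 0 255;0 -103 103 0 255;0 -104 108 0 255;0 -104 111 0 255;0 -104 111 0 255")

```text
time: 10.45
ee_pos: [0.4191, -0.2992, -0.0148]
tcp_rot: [180.0, 0.1, 123.7]
wrist_force: [-11.0, 6.7, 26.6]
opening: 0.0002
grasp_force: 13.7
```

Request:
send_rows(targets="0 0 -20 0 255;0 20 -70 0 150;0 80 -120 0 0;0 100 -120 0 0;0 100 -120 0 0")

```text
time: 11.08
ee_pos: [0.5041, -0.2426, 0.103]
tcp_rot: [179.9, 0.1, 123.9]
wrist_force: [-0.9, 0.1, 0.4]
opening: 0.0728
grasp_force: 0.0
```

Run:
```python
from h import *
t=camera("top");s=camera("scene")
cv2.imwrite("pics/s5.png",s);cv2.imwrite("pics/t5.png",t)
o=np.zeros((600,800,3),np.uint8)
o[:300]=cv2.resize(s[275:365,270:510],(800,300),interpolation=cv2.INTER_CUBIC) #k 3.333
o[300:]=cv2.resize(t[190:280,230:470],(800,300),interpolation=cv2.INTER_CUBIC)
cv2.imwrite("pics/c5.png",o)
ob=bot.get_obs();print(ob["ee_pos"],ob["tcp_rot"],ob["opening"])
```

```text
[ 0.50190776 -0.24338741  0.10168335] [-1.79960389e+02 -4.53978758e-02  1.23765187e+02] 0.08482213071550615
```

View pics/c5.png

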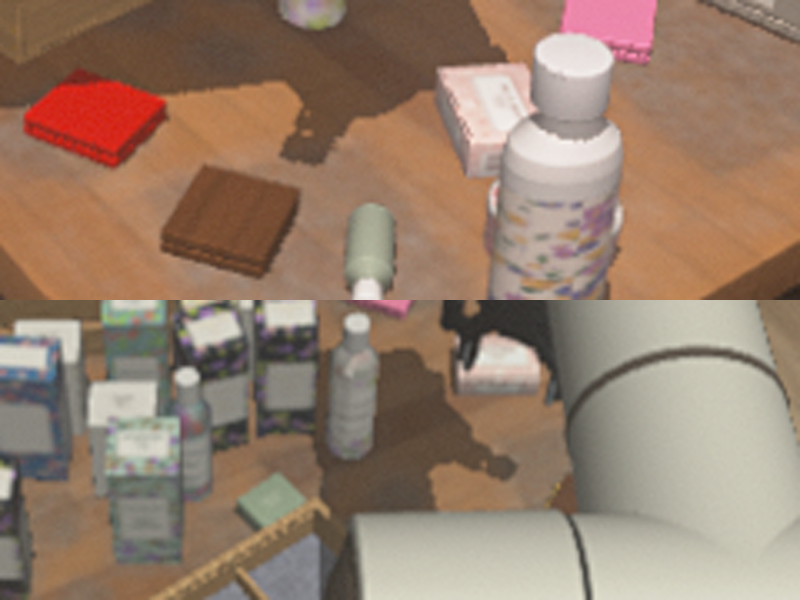

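The mirror is folded shut. Its top-face corners are at crop (204,166), (301,190), (262,264) and (163,237).

Run:
```python
from h import *
P=plane("scene",np.array([(204,166),(301,190),(264,262),(163,238)])/(10/3)+[270,275],.016)[:,:2]
print(P,P.mean(0));d=(P[0]+P[1]-P[2]-P[3])/2;e=(P[0]+P[3]-P[1]-P[2])/2
print(np.linalg.norm(d),np.degrees(np.arctan2(*d[::-1])),np.linalg.norm(e),np.degrees(np.arctan2(*e[::-1]))-90)
x,y=P.mean(0);print(rel(x,y,.102),rel(x,y,-.03))
```

```text
[[ 0.43293324 -0.25365018]
 [ 0.46608153 -0.30127505]
 [ 0.41207108 -0.33856443]
 [ 0.37805387 -0.29306677]] [ 0.42228493 -0.29663911]
0.06659729964960177 35.16226746435252 0.057408643958238165 35.80137809841327
[ -0.  -95.8  -0.3] [-1.000e-01 -9.570e+01  1.317e+02]
```

Request:
send_rows(targets="0 -50 0 -1 0;0 -96 20 -1 0;0 -96 70 -1 0;0 -96 100 -1 0;0 -96 120 -1 0;0 -96 130 -1 0;0 -96 133 -1 0;0 -96 133 -1 0;0 -96 133 -1 0", newtons=30)

```text
time: 12.3
ee_pos: [0.4228, -0.2972, -0.0298]
tcp_rot: [180.0, 0.1, 124.7]
wrist_force: [0.5, 1.0, 0.1]
opening: 0.0852
grasp_force: 0.0
```

Request:
send_rows(targets="0 0 1 0 255;0 0 1 0 255;0 0 1 0 255;0 0 1 0 255;0 0 1 0 255;0 0 1 0 255")

```text
time: 13.05
ee_pos: [0.4227, -0.297, -0.031]
tcp_rot: [180.0, 0.0, 124.7]
wrist_force: [-1.1, 0.5, 6.1]
opening: 0.0652
grasp_force: 33.5
```

Request:
send_rows(targets="0 0 -10 0 255;0 0 -50 0 255;0 0 -95 0 255;40 32 -95 4 255;86 68 -95 10 255;132 105 -95 16 255;178 141 -95 22 255;224 177 -95 25 255;260 206 -95 25 255;273 216 -95 25 255;273 216 -85 25 255;273 216 -75 25 255;273 216 -75 25 255")

```text
time: 14.68
ee_pos: [0.4436, 0.0494, 0.0421]
tcp_rot: [-179.9, 0.0, 99.6]
wrist_force: [0.3, -0.3, 0.1]
opening: 0.0652
grasp_force: 34.0
```

Run:
```python
from h import *
t=camera("top");s=camera("scene")
cv2.imwrite("pics/s6.png",s);cv2.imwrite("pics/t6.png",t)
o=np.zeros((600,800,3),np.uint8)
o[:,:500]=cv2.resize(s[175:295,215:315],(500,600),interpolation=cv2.INTER_CUBIC) #k5
o[:,500:]=cv2.resize(t[200:360,260:340],(300,600),interpolation=cv2.INTER_CUBIC) #k3.75
cv2.imwrite("pics/c6.png",o)
ob=bot.get_obs();print(ob["ee_pos"],ob["tcp_rot"],ob["opening"])
```

```text
[0.44426355 0.04968639 0.04319371] [-1.79969129e+02  2.90969304e-03  9.96313402e+01] 0.06496048742682195
```

View pics/c6.png

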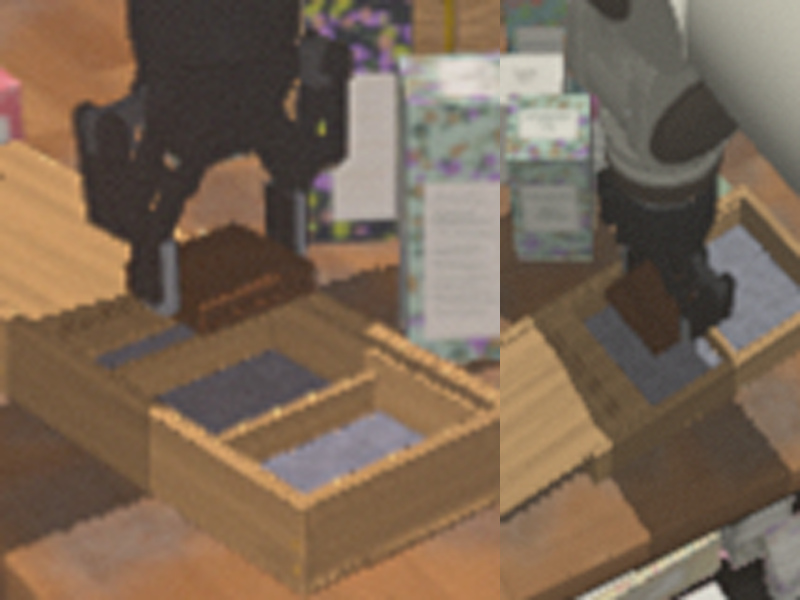

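Run:
```python
from h import *
np.set_printoptions(precision=4,suppress=True)
X=np.array([.987,.1605]);Y=np.array([-.1605,.987])
L=lambda P:np.c_[P[:,:2]@X,P[:,:2]@Y]
S=lambda p:np.array(p)/5+[215,175]
T=lambda p:(np.array(p)-[500,0])/3.75+[260,200]
print("tcp",L(np.array([[.4443,.0497]])))
print("mirror front bottom scene",L(plane("scene",S([(200,330),(312,287)]),.0742)))
print("mirror top bottom edge",L(plane("top",T([(607,295),(658,355)]),.0742)))
print("divider top near edge scene",L(plane("scene",S([(228,440),(375,372)]),.026)))
print("closed end rim outer scene",L(plane("scene",S([(304,506)]),.046)),"bottom",L(plane("scene",S([(304,592)]),0)))
print("divider top view",L(plane("top",T([(735,357),(700,300)]),.026)))
print("far long floor edge",L(plane("scene",S([(265,462),(388,413)]),.005)))
```

```text
tcp [[ 0.4465 -0.0223]]
mirror front bottom scene [[ 0.4173 -0.0439]
 [ 0.4807 -0.0449]]
mirror top bottom edge [[0.4752 0.0072]
 [0.4104 0.0071]]
divider top near edge scene [[ 0.4161 -0.0627]
 [ 0.5058 -0.0593]]
closed end rim outer scene [[ 0.3875 -0.153 ]] bottom [[ 0.3891 -0.1491]]
divider top view [[ 0.3967 -0.0558]
 [ 0.4536 -0.0651]]
far long floor edge [[ 0.4375 -0.0613]
 [ 0.5087 -0.0651]]
```

Request:
send_rows(targets="3 2 15 0 255;3 2 30 0 255;3 2 42 0 255;3 2 52 0 255;3 2 60 0 255;3 2 65 0 255;3 2 68 0 255;3 2 68 0 255")

```text
time: 15.78
ee_pos: [0.4459, 0.0539, -0.0246]
tcp_rot: [180.0, -0.0, 99.7]
wrist_force: [0.1, 0.0, 0.0]
opening: 0.065
grasp_force: 34.0
```

Request:
send_rows(targets="0 0 0 0 35;0 0 0 0 35;0 0 0 0 35;0 0 -20 0 35;0 0 -60 0 35;0 0 -110 0 35;0 0 -150 0 35;0 0 -150 0 35")

```text
time: 16.77
ee_pos: [0.4475, 0.0541, 0.1286]
tcp_rot: [179.7, 0.0, 99.7]
wrist_force: [-0.3, -1.2, -0.5]
opening: 0.0739
grasp_force: 0.0
```

Run:
```python
from h import *
print(rel(.61,-.3115,.13),bot.get_obs()["tcp_rot"])
print(rel(.61,-.3115,.13)*0)
```

```text
[-387.7   98.4   -0.7] [1.79691056e+02 1.58445757e-02 9.97183415e+01]
[-0.  0. -0.]
```

Request:
send_rows(targets="-20 0 -40 0 35;-80 -10 -40 6 0;-140 -18 -40 12 0;-200 -26 -40 18 0;-260 -34 -40 24 0;-302 -30 -40 30 0;-322 5 -40 36 0;-345 40 -40 37 0;-370 75 -40 37 0;-388 98 -20 37 0;-388 98 30 37 0;-388 98 80 37 0;-388 98 115 37 0;-388 98 140 37 0;-388 98 155 37 0;-388 98 157 37 0;-388 98 157 37 0;-388 98 157 37 0")

```text
time: 19.02
ee_pos: [0.6087, -0.3124, -0.0303]
tcp_rot: [179.9, 0.0, 62.7]
wrist_force: [0.2, -0.2, -0.1]
opening: 0.0855
grasp_force: 0.0
```

Request:
send_rows(targets="0 0 -2 0 255;0 0 -2 0 255;0 0 -2 0 255;0 0 -2 0 255;0 0 -2 0 255;0 0 -2 0 255")

```text
time: 19.77
ee_pos: [0.6084, -0.3123, -0.0287]
tcp_rot: [179.9, 0.0, 62.7]
wrist_force: [-1.2, 0.2, 5.4]
opening: 0.0557
grasp_force: 32.8
```

Request:
send_rows(targets="0 0 -15 0 255;0 0 -60 0 255;0 0 -110 0 255;-4 -50 -110 -5 255;-8 -105 -110 -12 255;-10 -155 -110 -20 255;35 -185 -110 -28 255;85 -210 -110 -36 255;135 -235 -110 -37 255;175 -257 -110 -37 255;182 -261 -90 -37 255;182 -261 -68 -37 255;182 -261 -65 -37 255;182 -261 -65 -37 255")

```text
time: 21.52
ee_pos: [0.4596, -0.0308, 0.0362]
tcp_rot: [180.0, 0.0, 99.7]
wrist_force: [-0.2, -0.1, -1.2]
opening: 0.055
grasp_force: 32.5
```

Run:
```python
from h import *
t=camera("top");s=camera("scene")
cv2.imwrite("pics/s7.png",s);cv2.imwrite("pics/t7.png",t)
o=np.zeros((600,800,3),np.uint8)
o[:,:500]=cv2.resize(s[195:315,225:325],(500,600),interpolation=cv2.INTER_CUBIC) #k5
o[:,500:]=cv2.resize(t[200:360,270:350],(300,600),interpolation=cv2.INTER_CUBIC) #k3.75
cv2.imwrite("pics/c7.png",o)
ob=bot.get_obs();print(ob["ee_pos"],ob["tcp_rot"],ob["opening"])
```

```text
[ 0.45999127 -0.03092143  0.03651175] [1.79922568e+02 2.06122215e-02 9.96903662e+01] 0.055349137409782645
```

View pics/c7.png

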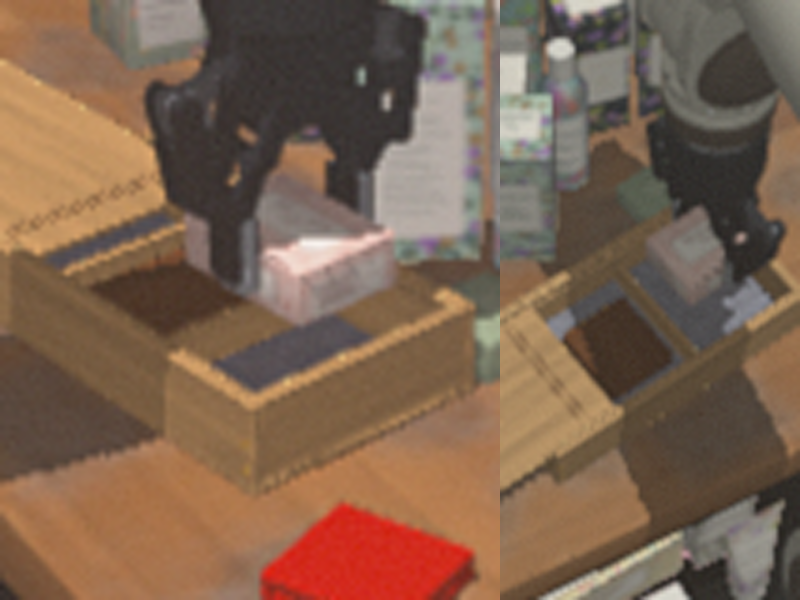

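Run:
```python
from h import *
np.set_printoptions(precision=4,suppress=True)
X=np.array([.987,.1605]);Y=np.array([-.1605,.987])
L=lambda P:np.c_[P[:,:2]@X,P[:,:2]@Y]
S=lambda p:np.array(p)/5+[225,195]
T=lambda p:(np.array(p)-[500,0])/3.75+[270,200]
print("tcp",L(np.array([[.46,-.0309]])))
print("soap front bot scene",L(plane("scene",S([(300,322),(393,287)]),.065)),"top",L(plane("scene",S([(295,286),(391,241)]),.091)))
print("soap back bottom top",L(plane("top",T([(652,260),(693,303)]),.065)))
print("closed end rim outer scene",L(plane("scene",S([(254,408),(474,304)]),.046)),"bottom",L(plane("scene",S([(256,493)]),0)),"inner",L(plane("scene",S([(250,392),(440,298)]),.046)))
print("divider top view",L(plane("top",T([(692,354),(625,275)]),.026)),"rim R top",L(plane("top",T([(797,290)]),.046)))
print("mirror top view",L(plane("top",T([(566,335),(610,297),(673,350),(620,393)]),.021)))
```

```text
tcp [[ 0.4491 -0.1043]]
soap front bot scene [[ 0.4255 -0.1379]
 [ 0.475  -0.1418]] top [[ 0.415  -0.148 ]
 [ 0.4706 -0.1455]]
soap back bottom top [[ 0.4681 -0.0653]
 [ 0.4187 -0.067 ]]
closed end rim outer scene [[ 0.3866 -0.1542]
 [ 0.5139 -0.1525]] bottom [[ 0.3893 -0.1503]] inner [[ 0.3932 -0.1434]
 [ 0.5062 -0.1385]]
divider top view [[ 0.4013 -0.054 ]
 [ 0.4896 -0.0553]] rim R top [[ 0.3893 -0.1463]]
mirror top view [[ 0.475   0.0121]
 [ 0.4827 -0.0356]
 [ 0.4151 -0.0463]
 [ 0.409   0.0088]]
```

Request:
send_rows(targets="3 1 10 0 255;3 1 20 0 255;3 1 28 0 255;3 1 34 0 255;3 1 34 0 255")

```text
time: 22.25
ee_pos: [0.4595, -0.0275, 0.0008]
tcp_rot: [-179.9, -0.0, 99.7]
wrist_force: [-0.2, -0.0, -1.1]
opening: 0.0558
grasp_force: 32.5
```

Request:
send_rows(targets="0 0 4 0 255;0 0 8 0 255;0 0 12 0 255;0 0 12 0 255")

```text
time: 22.75
ee_pos: [0.4611, -0.0283, -0.0095]
tcp_rot: [179.9, 0.1, 99.7]
wrist_force: [1.9, -3.6, 4.7]
opening: 0.0554
grasp_force: 34.5
```

Request:
send_rows(targets="0 0 -8 0 255;-2 0 -8 0 255;-2 0 -3 0 255;-2 0 2 0 255;-2 0 5 0 255;-2 0 5 0 255")

```text
time: 23.5
ee_pos: [0.4605, -0.0303, -0.0155]
tcp_rot: [180.0, 0.1, 99.7]
wrist_force: [0.2, -4.8, 4.3]
opening: 0.055
grasp_force: 35.6
```

Request:
send_rows(targets="-2 0 0 0 255;-2 0 3 0 255;-2 0 6 0 255;-2 0 8 0 255;-2 0 8 0 255")

```text
time: 24.12
ee_pos: [0.4616, -0.0305, -0.0226]
tcp_rot: [179.9, -0.1, 99.8]
wrist_force: [-1.2, 5.7, 11.3]
opening: 0.0556
grasp_force: 37.8
```

Request:
send_rows(targets="1 0 1 0 255;1 0 1 0 255;1 0 1 0 50;1 0 1 0 50;1 0 1 0 50;1 0 -15 0 50;1 0 -50 0 50;1 0 -100 0 100;1 0 -120 0 255;1 0 -120 0 255;1 0 -120 0 255")

```text
time: 25.5
ee_pos: [0.46, -0.0305, 0.0957]
tcp_rot: [-179.9, -0.0, 99.7]
wrist_force: [-0.1, 0.0, -0.2]
opening: 0.0005
grasp_force: 0.0
```

Run:
```python
from h import *
t=camera("top");s=camera("scene")
cv2.imwrite("pics/s8.png",s)
o=np.zeros((600,800,3),np.uint8)
o[:,:500]=cv2.resize(s[195:315,225:325],(500,600),interpolation=cv2.INTER_CUBIC) #k5
o[:,500:]=cv2.resize(t[200:360,270:350],(300,600),interpolation=cv2.INTER_CUBIC) #k3.75
cv2.imwrite("pics/c8.png",o)
ob=bot.get_obs();print(ob["ee_pos"],ob["tcp_rot"],ob["opening"])
```

```text
[ 0.45971916 -0.03044305  0.09520869] [-1.79892361e+02 -2.47766936e-02  9.97193433e+01] -0.00015803816083613775
```

View pics/c8.png

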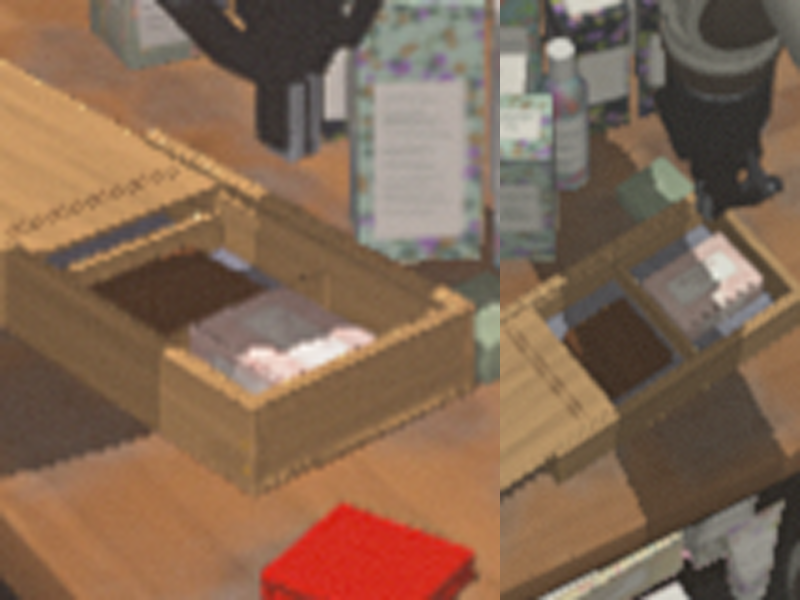

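Request:
send_rows(targets="0 0 40 0 255;0 0 80 0 255;0 0 92 0 255;0 0 94 0 255;0 0 94 0 255")

```text
time: 26.22
ee_pos: [0.4609, -0.0305, 0.0032]
tcp_rot: [180.0, 0.0, 99.7]
wrist_force: [1.1, 0.9, -0.6]
opening: 0.0
grasp_force: 0.0
```

Request:
send_rows(targets="0 0 2 0 255;0 0 4 0 255;0 0 4 0 255")

```text
time: 26.6
ee_pos: [0.4612, -0.0305, 0.0011]
tcp_rot: [179.9, 0.0, 99.7]
wrist_force: [-7.8, 0.4, 20.6]
opening: -0.0001
grasp_force: 10.2
```

Request:
send_rows(targets="0 0 -40 0 255;0 0 -100 0 255;0 0 -150 -5 255;60 0 -150 -15 200;120 0 -150 -25 150;180 0 -150 -35 150;240 0 -150 -45 150;300 0 -150 -55 150;328 1 -150 -65 150;328 1 -150 -75 150;328 1 -150 -85 150;328 1 -120 -90 150;328 1 -80 -90 150;328 1 -50 -90 150;328 1 -30 -90 150;328 1 -20 -90 150;328 1 -20 -90 150;328 1 -20 -90 255;328 1 -20 -90 255;328 1 -20 -90 255", newtons=30)

```text
time: 29.1
ee_pos: [0.4068, 0.2923, 0.0196]
tcp_rot: [-179.9, 0.1, -170.3]
wrist_force: [1.5, -6.5, 3.8]
opening: 0.0088
grasp_force: 31.9
```

Request:
send_rows(targets="0 0 0 0 255;0 0 0 0 255")

```text
time: 29.35
ee_pos: [0.4068, 0.2923, 0.0196]
tcp_rot: [-179.9, 0.1, -170.3]
wrist_force: [1.8, -6.6, 3.5]
opening: 0.0088
grasp_force: 31.9
```

Request:
send_rows(targets="0 -15 0 0 255;0 -40 0 0 255;0 -65 0 0 255;0 -90 0 0 255;0 -115 0 0 255;0 -140 0 0 255;0 -155 0 0 255;0 -163 0 0 255;0 -166 0 0 255;0 -166 0 0 255")

```text
time: 30.6
ee_pos: [0.4334, 0.1283, 0.0194]
tcp_rot: [180.0, -0.0, -170.3]
wrist_force: [-7.8, -2.5, 10.2]
opening: 0.0086
grasp_force: 32.7
```

Request:
send_rows(targets="0 -2 0 0 255;0 -4 0 0 255;0 -4 0 0 255")

```text
time: 30.98
ee_pos: [0.4338, 0.1263, 0.0195]
tcp_rot: [179.8, -0.0, -170.2]
wrist_force: [-9.2, 7.7, 10.4]
opening: 0.0082
grasp_force: 32.7
```

Request:
send_rows(targets="0 -2 0 0 255;0 -2 0 0 255;0 -1 0 0 150;0 -1 0 0 150;0 -1 0 0 150;0 -1 -30 0 150;0 -1 -80 0 150;0 20 -160 0 150;0 80 -160 0 150;0 140 -160 0 150;0 140 -160 0 150;0 140 -160 0 150")

```text
time: 32.48
ee_pos: [0.411, 0.2632, 0.1781]
tcp_rot: [-180.0, -0.0, -170.2]
wrist_force: [-0.5, -0.2, -0.1]
opening: 0.0347
grasp_force: 0.0
```

Run:
```python
from h import *
s=camera("scene")
cv2.imwrite("pics/c9.png",cv2.resize(s[170:390,130:470],(800,518),interpolation=cv2.INTER_CUBIC))
ob=bot.get_obs();print(ob["ee_pos"],ob["wrist_force"],ob["opening"])
```

```text
[0.41116405 0.26259458 0.17814778] [ 0.48171594 -0.77252386 -0.42062413] 0.03489215446178355
```

View pics/c9.png

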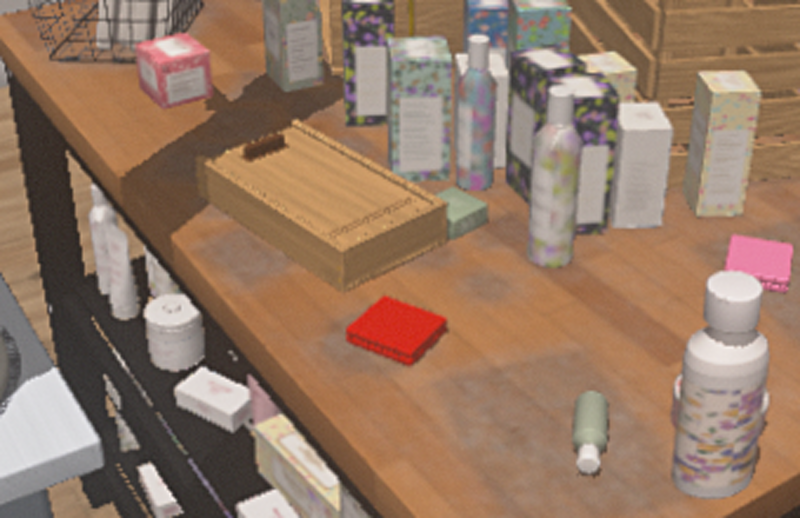

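The cover is home: its bar is at crop (265,147), as at the start. The bystanders are in place and the gripper is clear.

```bash
python3 -c "
from workcell import ticket
print(ticket.job_done())"
```

```text
the job is handed in; nothing more can be done
None
```

The job is handed in at about 32.5 s: the folded mirror and the soap carton are in their trays, the cover is slid home against its stop, the other goods look undisturbed and the gripper is clear; no verdict was returned.

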